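# Flip the fittings tub shut

## Robot

A 6-joint arm with a two-finger parallel gripper is mounted at the origin on the work surface. World frame = base frame: x ahead of the robot, y to its left, z up, the work surface at z = 0. Lengths are in m, angles in degrees, forces in N, time in s.
With the tool pointing down it reaches from about 0.4 to 0.825 m from the base axis. Payload 7 kg.
Tool frame: the origin (TCP) lies midway between the tips of the shut fingers; the grasp point (between the pads) lies 19 mm behind it (ctrl.grip_point_offset is the distance from the TCP to the grasp point, in m); x points along the fingers, y is the direction in which the jaws open and shut, and the axes are right-handed (so a half turn about x gives the same grasp; the last joint's range is limited). The gripper opens to 88 mm and grips with 3 to 60 N. Pads are 19 mm wide; open, the fingers measure 130 mm over their backs; the gripper's body (78 mm by 193 mm) begins 47 mm behind the grasp point.
Start: joints at [93.57, 20.546, 0.682, 0, -70.136, -16.507], TCP at [0.151, 0.658, 0.191] pointing down, gripper open.
Joint ranges: [-176.03, 176.03], [-82.01, 121.73], [-58.28, 71.71], [-173.87, 95.51], [-174.79, -0.11], [-173.66, 173.66]. Speed limits (degrees/s): [136.94, 136.94, 172.46, 180, 180, 180].

## Interface

Orientations are given as [roll, pitch, yaw] about the fixed x, y, z axes, in that order (R = Rz(yaw) Ry(pitch) Rx(roll)).
In Python, from plant import ctrl gives the robot as it stands.
- The arm moves only by the tool drive_tool, never from a script. Its argument "plan" is a list of rows, each a list of 3 entries, a list of its own where there are three numbers: the shift along the tool's x, y, z in m, then the turn, a rotation vector about the tool's x, y, z in degrees, then the opening, from 0 (shut) to 1 (fully open). In form: [[[dx, dy, dz], [wx, wy, wz], grip], ...]. A call has 1 to 20 rows; each row is the pose to reach, as a shift and turn from the pose measured when the call began, along the tool's axes at that moment; what a row does not reach only later rows make up. A row lasts 1/12 s, in which the tool goes at most 41.7 mm and 7.16 degrees, less where a joint would pass 70% of its speed; a pose out of reach is approached as far as the arm can. A call with a gripper value outside its range is refused whole. The fingers move at their own pace and stop on an object; the grip force is fixed at half the most. Time passes only in rows, so rows that repeat a pose let the fingers close. It gives the time, the measured TCP pose, the force and the opening at its end, in the units of the state.
- ctrl.get_obs(): the state, without advancing time (a new reading comes with each control period).
- ctrl.snapshot(name): name is "side" or "top"; returns the picture (480x640x3 uint8, blue, green, red); there is no depth.
- ctrl.get_calibration(name): a dict with "fx", "fy", "cx", "cy" (pixels), "R" (3x3) and "t" (3): a world point X has camera coordinates R X + t. Camera axes: x right, y down, z forward; pixel columns grow to the right and rows downward; lengths in m; the calibration is good to about 2 mm. A picture is of the moment at which its call begins. get_calibration takes no time and is no camera call.
- ctrl.close_job(): hands the job in, once; it reports no verdict.
Trained networks look in the newest picture that a camera, given by its name, has taken for a name from the list of things; names that differ only in an ending like _2 or _b are one class to them, and where a whole thing is asked for, a point or a joint stands for the part that bears it (a point fixed in the world has none). Each returns a list of dicts, best first, with "confidence" (0 to 1); they miss things now and then, are a little off and sometimes report something else, mostly with a low value. They report only what shows in the picture. A call takes as long as a camera call.
- ctrl.cut_out(camera, name): "pixels" (480x640 bool, what is visible of it) and "pixel" ([column, row] in pixels, amid what is visible of it).
- ctrl.landmark_of(camera, name): "pixel" ([column, row] in pixels: a listed point, or the origin of a listed thing).
The state is a dict: "clock": time; "joint_pos": joint angles; "qvel": joint speeds; "tau": joint torques, N m; "tool_pos": TCP position; "orientation": TCP orientation; "force": force on the tool from outside, world axes, zero at the start; "moment": the same for the moment, N m; "opening": finger opening in m.
Only numpy, scipy, OpenCV 4.12 (cv2) and the standard library are available. Lean on these libraries where they do the work, as an engineer would, in place of code of your own. Each camera call takes 0.05 s, during which the arm holds its last target. There are 200 camera calls.

## Task

Two parts tubs stand open on the bench: with your fingertips, gently push over the leaning-back blue lid of the tub of brass fittings and press it down until it is fully shut. Do not pinch, lift or drag the tub: it stays standing where it is. Leave the orange lid open and everything else on the bench undisturbed.

Things in the scene. Friction and masses are not known exactly. Their poses are not given: they have to be found in the camera images.
- brass_tub: clear open-topped tub of brass fittings with an opaque blue flip-top lid; 100 mm deep (own x) by 130 mm wide (own y) by 60 mm high, about 0.95 kg, loose on the bench. Origin: centre of its underside; z up. The lid's hinge runs along own y on the +x edge of the rim; the mouth's free edge is at -x.
- blue_lid (a joint): angle of the blue lid (rad): 0 = shut flat on the rim, 1.57 = upright, 1.9 = leaning back as far as it goes. The lid is a flat plate, 102 mm from hinge to edge, 134 mm wide, 4 mm thick (outer face 4 mm above the rim when shut), 60 g; its hinge is stiff (about 0.06 N m of friction), so it stays wherever it is left and has to be pushed all the way.
- blue_lid_hinge (a point): middle of the blue lid's hinge line, 60 mm above the bench and 50 mm towards own +x of the tub's centre. The point turns with the lid: use the tub's axes for the hinge direction.
- blue_lid_edge (a point): middle of the blue lid's free edge, on its outer face, 101 mm from the hinge line; a 36 mm wide thumb lip reaches 9 mm farther.
- plug_tub: clear open-topped tub of red wall plugs with an opaque orange flip-top lid; 100 mm deep (own x) by 130 mm wide (own y) by 60 mm high, about 0.95 kg, loose on the bench. Origin: centre of its underside; z up. The lid's hinge runs along own y on the +x edge of the rim; the mouth's free edge is at -x.
- orange_lid (a joint): angle of the orange lid (rad): 0 = shut flat on the rim, 1.57 = upright, 1.9 = leaning back as far as it goes. The lid is a flat plate, 102 mm from hinge to edge, 134 mm wide, 4 mm thick (outer face 4 mm above the rim when shut), 60 g; its hinge is stiff (about 0.06 N m of friction), so it stays wherever it is left and has to be pushed all the way.
- spanner: red adjustable spanner with steel jaws lying flat, 203 mm long (own x), 12 mm thick; origin near its middle, underside
- bleed_key: small steel radiator bleed key lying between the tubs, 32 mm long, 30 mm across the wings, 11 mm high; origin under its wings
- screwdriver: yellow-handled screwdriver lying down, 200 mm long; origin near its middle, underside
- torch: grey plastic torch standing on its lens end, 150 mm high, 54 mm across the head below and 38 mm across the barrel; origin under its centre
- mug: white mug, 80 mm across, 95 mm high, at the far side of the bench; origin under its centre
- tape: yellow tape measure standing on edge, 65 x 36 x 64 mm, at the far side; origin under its centre

How it is judged:
By the outcome, as a careful person would: the job done as asked, in the order asked, and still so for the second after the job is handed in, with the robot touching nothing.
It also fails if it takes over 38 s, if anything falls off the work surface, if the arm or the gripper's body presses on something with over 40 N, if the wrist force passes 120 N, or if a joint passes its speed limit or range.

## Working session

There is one attempt and no reset: what is moved stays moved. The work goes in short steps, Python scripts to look and compute and a tool call to move; the robot and the scene stay as the last step left them, time stands still between calls to the robot, and variables do not carry over. Pictures are saved under pics/ and viewed, about 8 in all and at most 12, crops included, and the job is handed in when it is done.

Besides the shell and the picture viewer there is one more tool, called after "Call:" as name([rows], argument=value, ...), one row to a line, values as JSON. drive_tool: Moves the arm, as the interface text tells. Its arguments: {"type":"object","properties":{"plan":{"type":"array","items":{"type":"array"}}},"required":["plan"]}

```bash
mkdir -p pics; ls; cat > h.py <<'E'
import numpy as np, cv2
from plant import ctrl
def tri(pxs):
    # pxs: dict cam->pixel ; least squares
    A=[];b=[]
    for c,p in pxs.items():
        k=ctrl.get_calibration(c);R=np.array(k["R"]);t=np.array(k["t"])
        u=(p[0]-k["cx"])/k["fx"];v=(p[1]-k["cy"])/k["fy"]
        A+=[R[0]-u*R[2],R[1]-v*R[2]];b+=[u*t[2]-t[0],v*t[2]-t[1]]
    x,*_=np.linalg.lstsq(np.array(A),np.array(b),rcond=None)
    return x,np.array(A)@x-b
def onz(c,p,z):
    k=ctrl.get_calibration(c);R=np.array(k["R"]);t=np.array(k["t"])
    d=R.T@np.array([(p[0]-k["cx"])/k["fx"],(p[1]-k["cy"])/k["fy"],1]);o=-R.T@t
    return o+d*(z-o[2])/d[2]
def proj(c,X):
    k=ctrl.get_calibration(c);q=np.array(k["R"])@X+np.array(k["t"])
    return np.array([k["fx"]*q[0]/q[2]+k["cx"],k["fy"]*q[1]/q[2]+k["cy"]])
E
python3 - <<'E'
from h import *
for c in("top","side"):
    cv2.imwrite(f"pics/{c}0.png",ctrl.snapshot(c))
    k=ctrl.get_calibration(c);print(c,-np.array(k["R"]).T@np.array(k["t"]))
L={}
for n in["brass_tub","blue_lid_hinge","blue_lid_edge","plug_tub","bleed_key","spanner","screwdriver","torch"]:
    for c in("top","side"):
        r=ctrl.landmark_of(c,n)
        print(n,c,[(np.round(q["pixel"]),round(q["confidence"],2)) for q in r[:2]])
        if r:L.setdefault(n,{})[c]=r[0]["pixel"]
    if len(L.get(n,{}))==2:
        print("   ",*[np.round(a,4) for a in tri(L[n])])
print(ctrl.get_obs())
E
```

```text
pics
top [ 0.37671339 -0.00145127  1.41571267]
side [ 0.18182196 -0.64136879  0.92367466]
brass_tub top [(array([250., 271.]), 0.79)]
brass_tub side [(array([260., 220.]), 0.91)]
    [0.5299 0.1661 0.0092] [ 0.001  -0.003  -0.003   0.0007]
blue_lid_hinge top [(array([254., 249.]), 0.86)]
blue_lid_hinge side []
blue_lid_edge top [(array([253., 236.]), 0.88)]
blue_lid_edge side [(array([282., 170.]), 0.68)]
    [0.5917 0.1395 0.1618] [ 0.0008 -0.0021 -0.0022  0.0005]
plug_tub top [(array([407., 293.]), 0.87), (array([313., 245.]), 0.28)]
plug_tub side [(array([332., 353.]), 0.82)]
    [ 0.4695 -0.2345 -0.0031] [ 0.0017 -0.0042 -0.0045  0.001 ]
bleed_key top [(array([313., 246.]), 0.6)]
bleed_key side [(array([282., 170.]), 0.44), (array([313., 253.]), 0.42)]
    [0.5355 0.0077 0.2875] [-0.0038  0.0107  0.011  -0.003 ]
spanner top [(array([508., 271.]), 0.62)]
spanner side [(array([349., 236.]), 0.38)]
    [ 0.4544 -0.3239  0.4626] [-0.0068  0.0169  0.0175 -0.0052]
screwdriver top [(array([311., 206.]), 0.83)]
screwdriver side [(array([351., 235.]), 0.97)]
    [ 0.6975  0.0079 -0.0081] [ 0.001  -0.0023 -0.0024  0.0006]
torch top [(array([138., 268.]), 0.96)]
torch side [(array([213., 159.]), 0.73)]
    [0.5393 0.4518 0.0048] [ 0.0003 -0.0011 -0.0011  0.0003]
{'clock': 0.9, 'joint_pos': array([ 9.35698364e+01,  2.05439243e+01,  6.81501762e-01,  8.52352009e-04,
       -7.01352603e+01, -1.65081236e+01]), 'qvel': array([ 0.05596543, -0.09655056,  0.02106922,  0.06033427, -0.04949548,
        0.04988525]), 'tau': array([ 7.30203301e-04, -5.82356751e+01,  2.93302542e+01,  7.00194418e+00,
        1.27015982e-02, -1.18275540e-05]), 'tool_pos': array([0.15113843, 0.65784248, 0.19058796]), 'orientation': array([-92.57578279,  89.99754812,  74.48621968]), 'force': array([0.75271169, 0.25952341, 0.02503989]), 'moment': array([0.04508181, 0.01998034, 0.02453762]), 'opening': 0.08800786502413258}
```

View pics/top0.png

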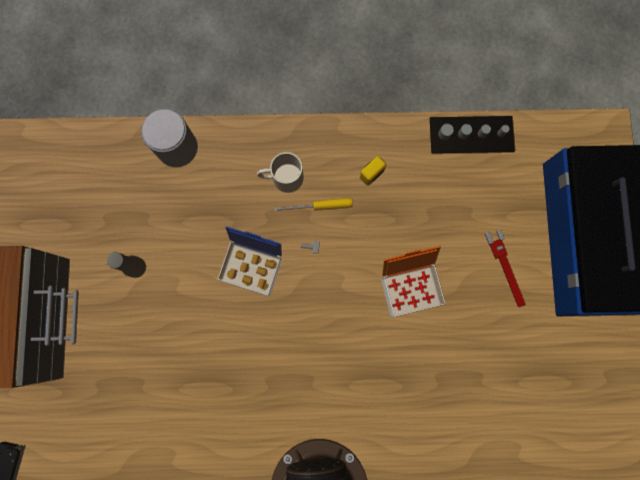

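View pics/side0.png

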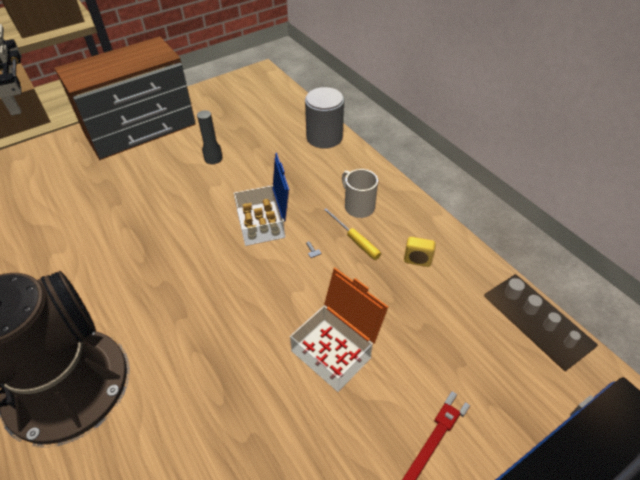

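```bash
python3 - <<'E'
from h import *
L={}
for c in("top","side"): ctrl.snapshot(c)
r=ctrl.cut_out("top","blue_lid"); m=r[0]["pixels"].astype(np.uint8); print(r[0]["confidence"],cv2.minAreaRect(cv2.findNonZero(m)))
r=ctrl.cut_out("side","blue_lid"); m=r[0]["pixels"].astype(np.uint8); print(r[0]["confidence"],cv2.minAreaRect(cv2.findNonZero(m)),cv2.approxPolyDP(cv2.convexHull(cv2.findNonZero(m)),3,True).squeeze().tolist())
r=ctrl.cut_out("top","brass_tub"); m=r[0]["pixels"].astype(np.uint8); print(r[0]["confidence"],cv2.approxPolyDP(cv2.convexHull(cv2.findNonZero(m)),3,True).squeeze().tolist())
print(onz("top",[254,249],.06), onz("top",[250,271],0))
x=ctrl.get_obs()["orientation"]
from scipy.spatial.transform import Rotation as Ro
print(Ro.from_euler("xyz",x,degrees=True).as_matrix().round(3))
E
```

```text
0.62 ((253.33023071289062, 241.5711669921875), (58.211647033691406, 14.533483505249023), 16.557071685791016)
0.65 ((280.0000305175781, 187.49998474121094), (61.384342193603516, 15.885405540466309), 78.69007110595703) [[284, 218], [272, 188], [276, 157], [288, 187]]
0.89 [[280, 245], [281, 262], [270, 295], [218, 278], [227, 228]]
[0.57510186 0.15008923 0.06      ] [0.52737978 0.16688714 0.        ]
[[-0.    -0.224 -0.975]
 [-0.    -0.975  0.224]
 [-1.     0.    -0.   ]]
```

Top view: the blue lid (hinge about 254,249) leans away from the robot. The brass tub is at about (250,271), the bleed key at (313,246) and the screwdriver tip at (276,208). The side view agrees, with the lid edge at about (276,157). From the measurements, the tub is at (0.528, 0.166) with yaw about -17.5°, the hinge is at (0.576, 0.151), and the lid is at about 1.77 rad. The hinge–centre distance is 50 mm, as it should be. Next I move high to behind the lid, with the fingers shut.

Call:
drive_tool([
  [[-0.09,0,0],[0,0,0],0],
  [[-0.09,0,0],[0,0,0],0],
  [[-0.09,0.404,-0.598],[4.5,0,0],0],
  [[-0.09,0.404,-0.598],[4.5,0,0],0],
  [[-0.09,0.404,-0.598],[4.5,0,0],0],
  [[-0.09,0.404,-0.598],[4.5,0,0],0],
  [[-0.09,0.404,-0.598],[4.5,0,0],0],
  [[-0.09,0.404,-0.598],[4.5,0,0],0],
  [[-0.09,0.404,-0.598],[4.5,0,0],0],
  [[-0.09,0.404,-0.598],[4.5,0,0],0],
  [[-0.09,0.404,-0.598],[4.5,0,0],0],
  [[-0.09,0.404,-0.598],[4.5,0,0],0],
  [[-0.09,0.404,-0.598],[4.5,0,0],0],
  [[-0.09,0.404,-0.598],[4.5,0,0],0],
  [[-0.09,0.404,-0.598],[4.5,0,0],0],
  [[-0.09,0.404,-0.598],[4.5,0,0],0],
  [[-0.09,0.404,-0.598],[4.5,0,0],0],
  [[-0.09,0.404,-0.598],[4.5,0,0],0],
  [[-0.09,0.404,-0.598],[4.5,0,0],0],
  [[-0.09,0.404,-0.598],[4.5,0,0],0],
])

```text
clock: 2.82
tool_pos: [0.6461, 0.1261, 0.2798]
orientation: [84.1, 89.9, -113.5]
force: [-0.2, 0.8, -0.0]
opening: 0.0004
```

Call:
drive_tool([
  [[0.04,0,0],[0,0,0],0],
  [[0.08,0,0],[0,0,0],0],
  [[0.12,0,0],[0,0,0],0],
  [[0.145,0,0],[0,0,0],0],
  [[0.145,0,0],[0,0,0],0],
  [[0.145,0,0],[0,0,0],0],
])

```text
clock: 3.32
tool_pos: [0.6456, 0.1255, 0.1342]
orientation: [66.3, 89.8, -131.3]
force: [0.1, 0.6, 1.2]
opening: 0.0003
```

```bash
python3 - <<'E'
from h import *
im=ctrl.snapshot("side");cv2.imwrite("pics/side1.png",cv2.resize(im[80:300,140:440],None,fx=2.5,fy=2.5))
o=ctrl.get_obs();print(o["tool_pos"],o["orientation"],o["force"],proj("side",o["tool_pos"]))
E
```

```text
[0.64698547 0.12611185 0.13632202] [138.21806919  89.89558329 -59.36360643] [0.38156637 0.15903922 0.79439792] [305.27956826 172.79766121]
```

View pics/side1.png

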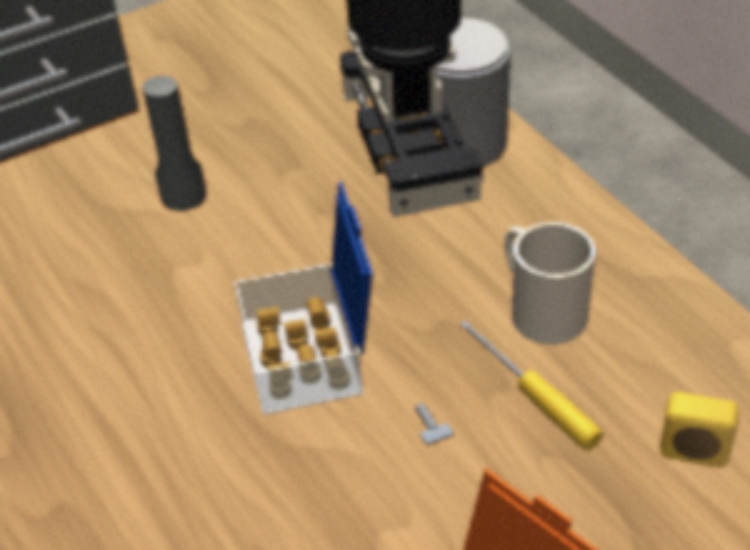

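The gripper's drawn tip (crop about 435,200) doesn't sit on the projected TCP (413,232), so I look closer before pushing.

```bash
python3 - <<'E'
from h import *
from scipy.spatial.transform import Rotation as Ro
o=ctrl.get_obs();R=Ro.from_euler("xyz",o["orientation"],degrees=True).as_matrix();print(R.round(2),o["tool_pos"])
out=[]
for c in("side","top"):
    im=ctrl.snapshot(c); p=proj(c,o["tool_pos"])
    a,b=(p-[70,75]).astype(int)
    cr=cv2.resize(im[max(b,0):b+150,a:a+133],(399,450),interpolation=cv2.INTER_CUBIC)
    s=lambda q:tuple(int(v) for v in (q-[a,max(b,0)])*3)
    cv2.circle(cr,s(p),3,(0,255,0),-1)
    for i,col in enumerate([(0,0,255),(0,255,0),(255,0,0)]):
        cv2.line(cr,s(p),s(proj(c,o["tool_pos"]+.04*R[:,i])),col,1)
    out.append(cr)
cv2.imwrite("pics/two.png",np.hstack(out))
E
```

```text
[[ 0.   -0.3  -0.95]
 [-0.   -0.95  0.3 ]
 [-1.    0.   -0.  ]] [0.64698547 0.12611185 0.13632202]
```

View pics/two.png

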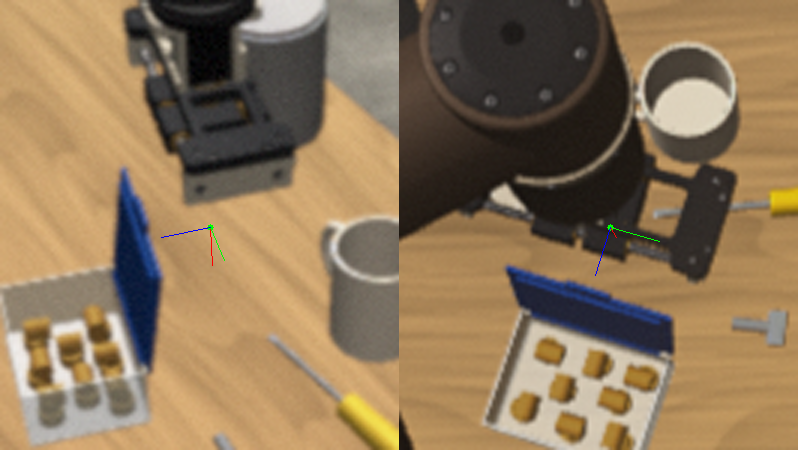

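The body's near end plate (side crop 183–297, 150–200) appears higher than expected and no fingers show at the TCP mark. I'll triangulate the plate corners to settle it.

```bash
python3 - <<'E'
from h import *
from scipy.spatial.transform import Rotation as Ro
o=ctrl.get_obs();R=Ro.from_euler("xyz",o["orientation"],degrees=True).as_matrix();T=o["tool_pos"]
f={c:(proj(c,T)-[70,75]).astype(int) for c in("side","top")}
P=lambda c,u,v:f[c]+np.array([u-(399 if c=="top" else 0),v])/3
for s,t in(((297,150),(737,172)),((183,168),(695,280))):
    x,e=tri({"side":P("side",*s),"top":P("top",*t)})
    print(x.round(3),e.round(4),"tool frame mm",(R.T@(x-T)*1000).round())
print({c:(ctrl.get_calibration(c)["fx"],f[c]) for c in f},o["opening"])
E
```

```text
[0.656 0.024 0.275] [-0.0001  0.      0.0001 -0.0001] tool frame mm [-138.   95.  -39.]
[0.581 0.054 0.274] [-0.0015  0.0004  0.0006 -0.0014] tool frame mm [-136.   90.   41.]
{'side': (500.99147279043257, array([235,  97])), 'top': (557.2706564933507, array([190, 138]))} 0.0002528649191596302
```

Horizontally the body sits exactly where the state says it does. I raise slightly and yaw the gripper so the fingers can be seen.

Call:
drive_tool([
  [[-0.04,0,0],[-7,0,0],0],
  [[-0.05,0,0],[-14,0,0],0],
  [[-0.05,0,0],[-21,0,0],0],
  [[-0.05,0,0],[-28,0,0],0],
  [[-0.05,0,0],[-35,0,0],0],
  [[-0.05,0,0],[-42,0,0],0],
  [[-0.05,0,0],[-50,0,0],0],
  [[-0.05,0,0],[-50,0,0],0],
  [[-0.05,0,0],[-50,0,0],0],
])

```text
clock: 4.22
tool_pos: [0.6482, 0.127, 0.1898]
orientation: [158.7, 89.6, 11.0]
force: [-0.2, 0.4, -0.3]
opening: 0.0006
```

```bash
python3 - <<'E'
from h import *
o=ctrl.get_obs();T=o["tool_pos"];p=proj("side",T);a,b=(p-[90,85]).astype(int)
im=ctrl.snapshot("side");cr=cv2.resize(im[b:b+160,a:a+180],None,fx=4,fy=3.7,interpolation=cv2.INTER_CUBIC)
s=lambda q:tuple(int(v) for v in (q-[a,b])*[4,3.7])
for h in(0,.019,.066):cv2.circle(cr,s(proj("side",T+[0,0,h])),3,(0,255,0),-1)
cv2.imwrite("pics/s2.png",cr);print(T,o["orientation"])
E
```

```text
[0.64824204 0.12702917 0.18983703] [158.74028248  89.62355291  11.02973122]
```

View pics/s2.png

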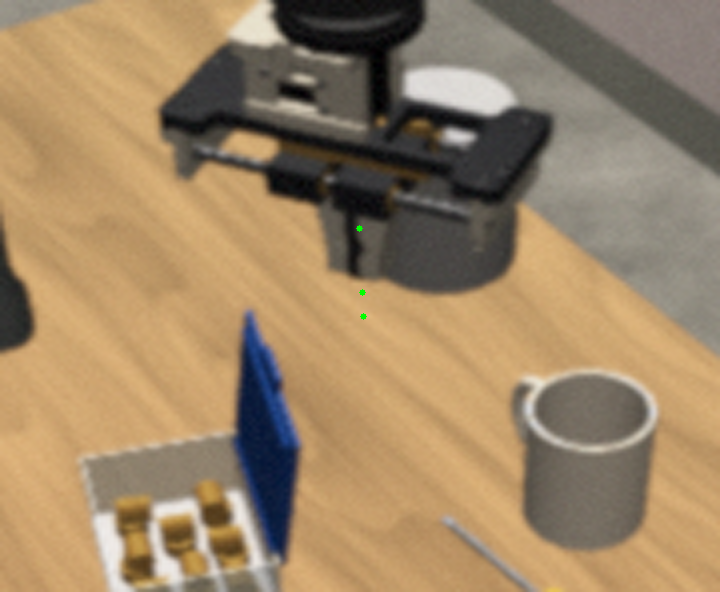

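The fingers are visible now. Their tips end at about (360,277), while the TCP mark is at (363,316), so the real tip is about 30 mm above the reported TCP. The horizontal position agrees. I'll use tip z ≈ reported z + 0.03 and let force confirm it. Now I turn back and go down behind the lid, tip at about 0.13.

Call:
drive_tool([
  [[0,0,0],[7,0,0],0],
  [[0,0,0],[14,0,0],0],
  [[0,0,0],[21,0,0],0],
  [[0,0,0],[28,0,0],0],
  [[0,0,0],[35,0,0],0],
  [[0,0,0],[42,0,0],0],
  [[0.03,0,0],[50,0,0],0],
  [[0.06,0,0],[50,0,0],0],
  [[0.09,0,0],[50,0,0],0],
  [[0.09,0,0],[50,0,0],0],
  [[0.09,0,0],[50,0,0],0],
])

```text
clock: 5.18
tool_pos: [0.6481, 0.1266, 0.0989]
orientation: [-170.7, 89.8, -8.6]
force: [0.4, -0.3, 0.9]
opening: 0.0005
```

Call:
drive_tool([
  [[0,0,0.008],[0,0,0],0],
  [[0,0,0.016],[0,0,0],0],
  [[0,0,0.022],[0,0,0],0],
  [[0,0,0.027],[0,0,0],0],
  [[0,0,0.032],[0,0,0],0],
  [[0,0,0.037],[0,0,0],0],
  [[0,0,0.042],[0,0,0],0],
  [[0,0,0.047],[0,0,0],0],
  [[0,0,0.052],[0,0,0],0],
  [[0,0,0.057],[0,0,0],0],
  [[0,0,0.062],[0,0,0],0],
  [[0,0,0.067],[0,0,0],0],
  [[0,0,0.072],[0,0,0],0],
  [[0,0,0.077],[0,0,0],0],
  [[0,0,0.082],[0,0,0],0],
  [[0,0,0.087],[0,0,0],0],
  [[0,0,0.092],[0,0,0],0],
  [[0,0,0.096],[0,0,0],0],
  [[0,0,0.1],[0,0,0],0],
  [[0,0,0.1],[0,0,0],0],
])

```text
clock: 6.85
tool_pos: [0.5521, 0.1575, 0.0986]
orientation: [-169.8, 89.8, -7.7]
force: [-0.5, 0.0, 0.2]
opening: 0.0002
```

```bash
python3 - <<'E'
from h import *
im=ctrl.snapshot("side");cv2.imwrite("pics/s3.png",cv2.resize(im[90:270,180:380],None,fx=3.3,fy=3.3,interpolation=cv2.INTER_CUBIC))
o=ctrl.get_obs();print(o["tool_pos"],o["force"])
r=ctrl.landmark_of("side","brass_tub");print([(q["pixel"],q["confidence"]) for q in r[:1]])
E
```

```text
[0.55247895 0.15749728 0.09862532] [-0.40446704  0.3840805  -0.05584295]
[([261.0, 219.7], 0.59)]
```

View pics/s3.png

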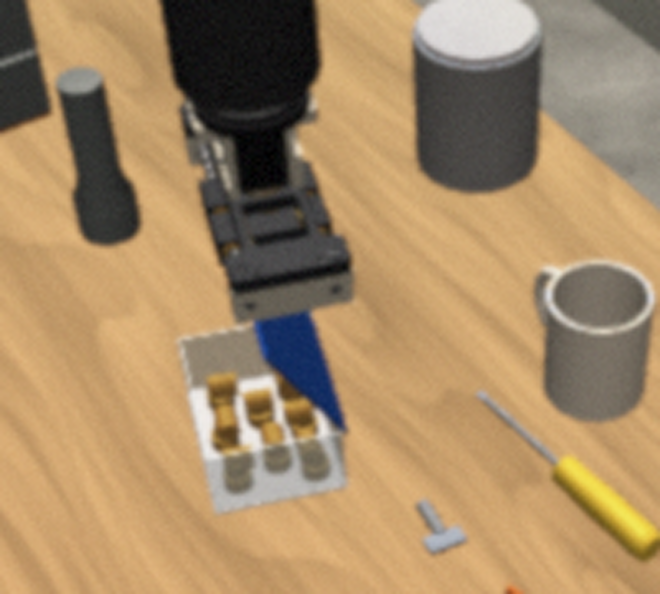

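The lid has tipped forward to about 60°, and the tub hasn't moved (landmark 261,220 against 260,220). I continue along the arc.

Call:
drive_tool([
  [[0.002,0,0.005],[0,0,0],0],
  [[0.004,0,0.01],[0,0,0],0],
  [[0.007,0,0.014],[0,0,0],0],
  [[0.011,0,0.019],[0,0,0],0],
  [[0.015,0,0.024],[0,0,0],0],
  [[0.02,0,0.029],[0,0,0],0],
  [[0.025,0,0.034],[0,0,0],0],
  [[0.03,0,0.038],[0,0,0],0],
  [[0.034,0,0.041],[0,0,0],0],
  [[0.039,0,0.043],[0,0,0],0],
  [[0.044,0,0.045],[0,0,0],0],
  [[0.048,0,0.047],[0,0,0],0],
  [[0.052,0,0.048],[0,0,0],0],
  [[0.055,0,0.049],[0,0,0],0],
  [[0.057,0,0.049],[0,0,0],0],
  [[0.057,0,0.049],[0,0,0],0],
])

```text
clock: 8.28
tool_pos: [0.5061, 0.1723, 0.0409]
orientation: [-179.5, 89.8, -17.4]
force: [0.4, 0.5, -0.4]
opening: 0.0004
```

Reported z is 0.041, so the tip should be about 0.071, and there's no contact force yet. I press on down in small steps.

Call:
drive_tool([
  [[0.002,0,0],[0,0,0],0],
  [[0.004,0,0],[0,0,0],0],
  [[0.005,0,0],[0,0,0],0],
  [[0.005,0,0],[0,0,0],0],
])

```text
clock: 8.62
tool_pos: [0.506, 0.1722, 0.0357]
orientation: [175.4, 89.8, -22.5]
force: [-0.5, -0.5, -0.1]
opening: 0.0003
```

```bash
python3 - <<'E'
from h import *
im=ctrl.snapshot("side");cv2.imwrite("pics/s4.png",cv2.resize(im[140:270,200:340],None,fx=4.5,fy=4.5,interpolation=cv2.INTER_CUBIC))
o=ctrl.get_obs();print(o["tool_pos"],o["force"])
E
```

```text
[0.50603929 0.1722067  0.03581776] [-0.26190378 -0.78423095 -0.09567189]
```

View pics/s4.png

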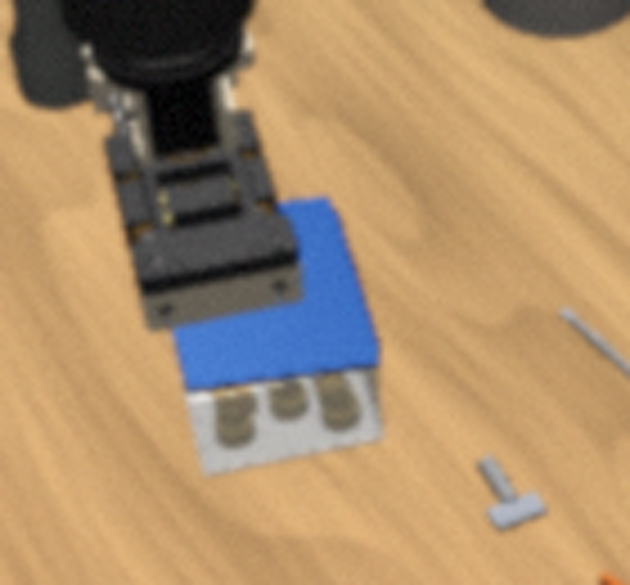

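The lid is nearly flat, and there's still no clear contact force. I press on in 1 mm steps, watching the force.

Call:
drive_tool([
  [[0.001,0,0],[0,0,0],0],
  [[0.002,0,0],[0,0,0],0],
  [[0.002,0,0],[0,0,0],0],
  [[0.002,0,0],[0,0,0],0],
])

```text
clock: 9.0
tool_pos: [0.506, 0.1721, 0.0338]
orientation: [173.4, 89.8, -24.5]
force: [0.8, 0.6, 0.4]
opening: 0.0005
```

Call:
drive_tool([
  [[0.001,0,0],[0,0,0],0],
  [[0.0015,0,0],[0,0,0],0],
  [[0.0015,0,0],[0,0,0],0],
  [[0.0015,0,0],[0,0,0],0],
])

```text
clock: 9.33
tool_pos: [0.506, 0.1721, 0.0322]
orientation: [171.6, 89.8, -26.2]
force: [-0.2, -0.4, -0.1]
opening: 0.0003
```

Call:
drive_tool([
  [[0.001,0,0],[0,0,0],0],
  [[0.0015,0,0],[0,0,0],0],
  [[0.0015,0,0],[0,0,0],0],
  [[0.0015,0,0],[0,0,0],0],
])

```text
clock: 9.67
tool_pos: [0.506, 0.1721, 0.0306]
orientation: [168.5, 89.8, -29.4]
force: [-0.5, -0.2, 1.1]
opening: 0.0007
```

Call:
drive_tool([
  [[0.001,0,0],[0,0,0],0],
  [[0.0015,0,0],[0,0,0],0],
  [[0.0015,0,0],[0,0,0],0],
  [[0.0015,0,0],[0,0,0],0],
])

```text
clock: 10.0
tool_pos: [0.5059, 0.172, 0.0291]
orientation: [165.9, 89.8, -32.0]
force: [-1.1, -0.1, 0.3]
opening: 0.0002
```

Call:
drive_tool([
  [[0.001,0,0],[0,0,0],0],
  [[0.0015,0,0],[0,0,0],0],
  [[0.0015,0,0],[0,0,0],0],
  [[0.0015,0,0],[0,0,0],0],
])

```text
clock: 10.33
tool_pos: [0.506, 0.1721, 0.0282]
orientation: [170.8, 89.8, -27.0]
force: [-2.8, -0.2, 6.5]
opening: 0.0006
```

Call:
drive_tool([
  [[0.001,0,0],[0,0,0],0],
  [[0.0015,0,0],[0,0,0],0],
  [[0.0015,0,0],[0,0,0],0],
  [[0.0015,0,0],[0,0,0],0],
])

```text
clock: 10.67
tool_pos: [0.5061, 0.1722, 0.028]
orientation: [177.1, 89.8, -20.8]
force: [-5.6, -0.4, 14.7]
opening: 0.0003
```

The force is now 14.7 N with the motion stopped, so the lid is on the rim. I lift off straight up and check.

Call:
drive_tool([
  [[-0.005,0,0],[0,0,0],0],
  [[-0.03,0,0],[0,0,0],0],
  [[-0.07,0,0],[0,0,0],0],
  [[-0.11,0,0],[0,0,0],0],
  [[-0.15,0,0],[0,0,0],0],
  [[-0.19,0,0],[0,0,0],0],
  [[-0.19,0.15,0.05],[0,0,0],0],
  [[-0.19,-0.3,0.05],[0,0,0],0],
  [[-0.19,-0.3,0.05],[0,0,0],0],
  [[-0.19,-0.3,0.05],[0,0,0],0],
  [[-0.19,-0.3,0.05],[0,0,0],0],
  [[-0.19,-0.3,0.05],[0,0,0],0],
  [[-0.19,-0.3,0.05],[0,0,0],0],
  [[-0.19,-0.3,0.05],[0,0,0],0],
  [[-0.19,-0.3,0.05],[0,0,0],0],
  [[-0.19,-0.3,0.05],[0,0,0],0],
  [[-0.19,-0.3,0.05],[0,0,0],0],
  [[-0.19,-0.3,0.05],[0,0,0],0],
])

```text
clock: 12.17
tool_pos: [0.5494, 0.4733, 0.2165]
orientation: [142.9, 89.8, -54.9]
force: [0.5, -1.3, -1.0]
opening: 0.0005
```

```bash
python3 - <<'E'
from h import *
a=ctrl.snapshot("side");b=ctrl.snapshot("top")
cv2.imwrite("pics/end.png",np.hstack([cv2.resize(a[130:380,190:440],(400,400)),cv2.resize(b[150:350,200:460],(400,400))]))
print(ctrl.get_obs()["tool_pos"])
for n in["brass_tub","blue_lid_edge","blue_lid_hinge","plug_tub","torch","screwdriver"]:
    d={}
    for c in("top","side"):
        r=ctrl.landmark_of(c,n)
        if r:d[c]=r[0]["pixel"]
    print(n,{c:np.round(v) for c,v in d.items()},*([np.round(v,4) for v in tri(d)] if len(d)==2 else []))
E
```

```text
[0.5497499  0.4722442  0.21793789]
brass_tub {'top': array([251., 268.]), 'side': array([260., 222.])} [0.5331 0.1646 0.0029] [-0.0004  0.0011  0.0011 -0.0003]
blue_lid_edge {'top': array([241., 289.]), 'side': array([238., 210.])} [0.4819 0.1807 0.0596] [ 0.0011 -0.0035 -0.0036  0.0008]
blue_lid_hinge {'top': array([256., 249.]), 'side': array([277., 201.])} [0.5737 0.1437 0.0694] [ 0. -0. -0.  0.]
plug_tub {'top': array([406., 292.]), 'side': array([331., 354.])} [ 0.4711 -0.2329 -0.0112] [ 0.001  -0.0025 -0.0027  0.0006]
torch {'top': array([137., 269.]), 'side': array([213., 161.])} [ 0.5399  0.4563 -0.0064] [ 0.0004 -0.0014 -0.0014  0.0003]
screwdriver {'top': array([314., 208.]), 'side': array([351., 234.])} [6.907e-01 5.000e-04 8.900e-03] [ 0.0012 -0.0026 -0.0028  0.0007]
```

View pics/end.png

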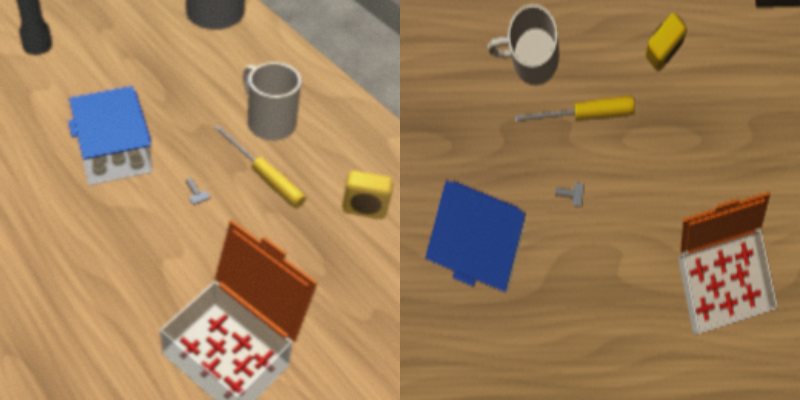

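```bash
python3 -c "
from plant import ctrl
print(ctrl.close_job())"
```

```text
the job is handed in; nothing more can be done
None
```

The blue lid is shut on the tub of brass fittings, and the job was handed in at about 13 s of the 38 s allowed. With the fingers closed, I pushed the lid over from behind, followed it down and pressed until the upward force on the tool reached about 15 N and the lid stopped moving. I then lifted clear to the left.

**Last checks:**
- **Lid:** the final pictures show it flat. Its free edge measured 0.060 m high and its hinge 0.069 m, against about 0.064 m for a shut lid, so both are within measuring noise. The firm stop under force is the better evidence that it is fully shut.
- **Tub:** it measured about 4 mm from its first position, which is within the noise of the measurement.
- **Everything else:** the orange lid is still open. The plug tub and torch read the same as before to within a few mm. The screwdriver read about 10 mm off between noisy measurements, though nothing came near it. The mug, bleed key and tape look unmoved in the pictures. I did not check the spanner again.

**Disagreement found:** the real fingertips sat 30–36 mm above the height reported for the tool. I saw this in the pictures before pushing and allowed for it, and the contact on the lid confirmed it.

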